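# Move an array's drives to the new dock in the same bay order

## Robot

A 6-joint arm with a two-finger parallel gripper is mounted at the origin on a cart in front of the work surface, level with it; the furniture and walls round the work are solid. World frame = base frame: x ahead of the robot, y to its left, z up, the work surface at z = 0. Lengths are in m, angles in degrees, forces in N, time in s.
With the tool pointing down it reaches from about 0.3 to 0.75 m from the base axis. Payload 8.5 kg.
Tool frame: the origin (TCP) lies on the mounting face of the last link; the fingertips stand tip_extent ahead of it and the grasp point (between the pads) lies 155 mm ahead of it (tip_extent is the distance from the TCP to the fingertips, in m); z points along the fingers, y is the line along which they close (so a half turn about z gives the same grasp; the last joint's range is limited). The gripper opens to 85 mm and grips with 20 to 120 N. Pads are 22 mm wide; open, the fingers measure 114 mm over their backs; the gripper's body (76 mm by 85 mm) begins 54 mm behind the grasp point. The pads swing forward as they close: fully open they stand 13 mm farther back than shut.
Start: joints at [61.461, 21.807, 74.336, -0, 83.858, -12.336], TCP at [0.153, 0.528, 0.405] pointing down, gripper open.
Joint ranges: [-178.18, 178.18], [-50.72, 133.34], [12.68, 142.11], [-81.47, 261.47], [9.98, 163.14], [-165.26, 165.26]. Speed limits (degrees/s): [136.94, 136.94, 180, 180, 180, 180].

## Interface

Orientations are given as a 3x3 rotation matrix whose columns are the frame's x, y, z axes.
In Python, from rig import observe, get_image, camera_params, close_job, tip_extent gives the robot as it stands.
- The arm moves only by the shell command python3 -m creep 'ROWS' [FORCE]. ROWS is JSON, a list of rows, each an object with "jaw": the gripper's target within -1 to 1 (shut at 1, half-way at 0, fully open at -1); "travel": the shift along the world's x, y, z in mm, a list of three; "roll": the turn about the world's z in rad. A call has 1 to 12 rows; each row is the pose to reach, as a shift and turn from the pose commanded when the call began; what a row does not reach only later rows make up. A row lasts 1/10 s, in which the tool goes at most 50 mm and 8.59 degrees, less where a joint would pass 70% of its speed; a pose out of reach is approached as far as the arm can. A call with a gripper value outside its range is refused whole. The fingers move at their own pace and stop on an object; FORCE is the grip in N (left out, the last holds). Time passes only in rows, so rows that repeat a pose let the fingers close. It gives the time, the measured TCP pose, the force, the opening and the grip force at its end, in the units of the state.
- observe(): the state, without advancing time (a new reading comes with each control period).
- get_image(name): name is "scene" or "top" or "wrist"; returns (picture, depth): 480x640x3 uint8, red, green, blue; 480x640 float32, m along the optical axis (not along the pixel's ray), 0 where there is no reading.
- camera_params(name): a dict with "mtx" (3x3 intrinsics, pixels), "extrinsics" (4x4, takes a point from camera to world coordinates). Camera axes: x right, y down, z forward; pixel columns grow to the right and rows downward; lengths in m; the calibration is good to about 2 mm. A picture is of the moment at which its call begins: read the wrist's pose just before it. camera_params takes no time and is no camera call; for the wrist camera it gives the pose at the moment of the call.
- close_job(): hands the job in; it is judged then, once.
The state is a dict: "time_s": time; "q": joint angles; "qvel": joint speeds; "joint_efforts": joint torques, N m; "position": TCP position; "tool_rot": TCP orientation; "ft_force": force on the tool from outside, world axes, zero at the start; "wrist_torque": the same for the moment, N m; "grip_width": finger opening in m; "gripper_force": force on a finger pad.
Only numpy, scipy, OpenCV 4.12 (cv2) and the standard library are available. Lean on these libraries where they do the work, as an engineer would, in place of code of your own. Each camera call takes 0.05 s, during which the arm holds its last target. There are 200 camera calls.

## Task

Move the four storage drives from the old black dock into the new light grey dock, each into the bay of the same number: on both docks bay 1 is the one next to the round power button, and the array only comes up if the order is kept. Keep the drives upright, lower each one fully down into its bay without dropping it in, and let go of it.

Things in the scene. Friction and masses are not known exactly. Their poses are not given: they have to be found in the camera images.
- drive_red: storage drive in an upright caddy, red bezel and red pull tab on top. Caddy 74 (own x) x 17 (own y, thin way) x 100 mm high, 0.19 kg; on it stands the solid tab to grasp, 36 (x) x 12 (y) mm, from 100 to 134 mm above the underside. Origin: centre of the underside, z up. Starts in a bay of the old dock, bays 44 mm apart along y. Fits a bay either way round.
- drive_yellow: storage drive in an upright caddy, yellow bezel and yellow pull tab on top. Caddy 74 (own x) x 17 (own y, thin way) x 100 mm high, 0.19 kg; on it stands the solid tab to grasp, 36 (x) x 12 (y) mm, from 100 to 134 mm above the underside. Origin: centre of the underside, z up. Starts in a bay of the old dock, bays 44 mm apart along y. Fits a bay either way round.
- drive_green: storage drive in an upright caddy, green bezel and green pull tab on top. Caddy 74 (own x) x 17 (own y, thin way) x 100 mm high, 0.19 kg; on it stands the solid tab to grasp, 36 (x) x 12 (y) mm, from 100 to 134 mm above the underside. Origin: centre of the underside, z up. Starts in a bay of the old dock, bays 44 mm apart along y. Fits a bay either way round.
- drive_blue: storage drive in an upright caddy, blue bezel and blue pull tab on top. Caddy 74 (own x) x 17 (own y, thin way) x 100 mm high, 0.19 kg; on it stands the solid tab to grasp, 36 (x) x 12 (y) mm, from 100 to 134 mm above the underside. Origin: centre of the underside, z up. Starts in a bay of the old dock, bays 44 mm apart along y. Fits a bay either way round.
- dot_red: round red sticker, 13 mm across, on the rim of the old dock that faces the robot, 62 mm above the worktop; fixed. It marks the bay where the red drive stands at the start. Origin: centre of its underside; the bay's centre is 54.5 mm from it along its own +x. The old dock's bays have the size and depth of the new dock's.
- dot_yellow: round yellow sticker, 13 mm across, on the rim of the old dock that faces the robot, 62 mm above the worktop; fixed. It marks the bay where the yellow drive stands at the start. Origin: centre of its underside; the bay's centre is 54.5 mm from it along its own +x. The old dock's bays have the size and depth of the new dock's.
- dot_green: round green sticker, 13 mm across, on the rim of the old dock that faces the robot, 62 mm above the worktop; fixed. It marks the bay where the green drive stands at the start. Origin: centre of its underside; the bay's centre is 54.5 mm from it along its own +x. The old dock's bays have the size and depth of the new dock's.
- dot_blue: round blue sticker, 13 mm across, on the rim of the old dock that faces the robot, 62 mm above the worktop; fixed. It marks the bay where the blue drive stands at the start. Origin: centre of its underside; the bay's centre is 54.5 mm from it along its own +x. The old dock's bays have the size and depth of the new dock's.
- button_old: end piece of the old black dock with the round silver power button (blue ring); 124 (x) x 26 (y) x 62 mm, at either end of the bays; the other end piece is blank. Fixed. Origin: centre of its underside. Bay 1 is next to it (bay centre 35 mm away along y, + or -), then bays 2, 3, 4 at 79, 123, 167 mm.
- dock_new: new light grey dock, 124 (x) x 228 (y) x 62 mm, fixed; origin: centre of underside. Bay centres at x = 0, y = +66 (bay 1), +22, -22, -66 mm (bay 4); silver power button at the +y end. Bay: floor 14 mm above the worktop; 78 (x) x 20.4 (y) mm wide up to z = 40, then a slick funnel to 95 x 38 mm at the rim, z = 62. A seated drive's x, y lie along the dock's.

How it is judged:
By the outcome, as a careful person would: the job done as asked, in the order asked, and still so for the second after the job is handed in, with the robot touching nothing.
It also fails if it takes over 90 s, if anything falls off the work surface, if the arm or the gripper's body presses on something with over 40 N, if the wrist force passes 120 N, or if a joint passes its speed limit or range.

## Working session

There is one attempt and no reset: what is moved stays moved. The work goes in short steps, Python scripts to look and compute and a shell command to move; the robot and the scene stay as the last step left them, time stands still between calls to the robot, and variables do not carry over. Pictures are saved under pics/ and viewed, at most 14 in all, crops included, and the job is handed in when it is done.

```bash
mkdir -p pics; ls; python3 - <<'E'
from rig import *
import cv2,numpy as np
s=observe();print(s['time_s'],s['position'],s['tool_rot'],s['grip_width'],tip_extent)
for n in('top','scene'):
    p,d=get_image(n);c=camera_params(n);np.savez(f'pics/{n}0.npz',p=p,d=d,m=c['mtx'],e=c['extrinsics'])
    cv2.imwrite(f'pics/{n}0.png',p[...,::-1]);print(n,c['mtx'],c['extrinsics'])
E
```

```text
pics
0.0 [0.15344195 0.52811964 0.40408371] [[-9.60271433e-01  2.79066669e-01 -7.53857302e-04]
 [ 2.79067459e-01  9.60270599e-01 -1.31541962e-03]
 [ 3.56817232e-04 -1.47353692e-03 -9.99998851e-01]] 0.08549746246504819 0.1734
top [[570.71634732   0.         318.0313761 ]
 [  0.         570.71634732 232.86670761]
 [  0.           0.           1.        ]] [[ 0.00535405 -0.97685506  0.2138353   0.33863079]
 [-0.99996511 -0.00385889  0.00740888 -0.14155542]
 [-0.00641224 -0.2138675  -0.97684163  0.9376091 ]
 [ 0.          0.          0.          1.        ]]
scene [[469.63515276   0.         323.38754745]
 [  0.         469.63515276 243.29180508]
 [  0.           0.           1.        ]] [[-0.31319787  0.6116869  -0.72646144  1.13514746]
 [ 0.94968173  0.19897099 -0.24189907  0.08989154]
 [-0.00342174 -0.76566943 -0.64322516  0.61660604]
 [ 0.          0.          0.          1.        ]]
```

View pics/top0.png

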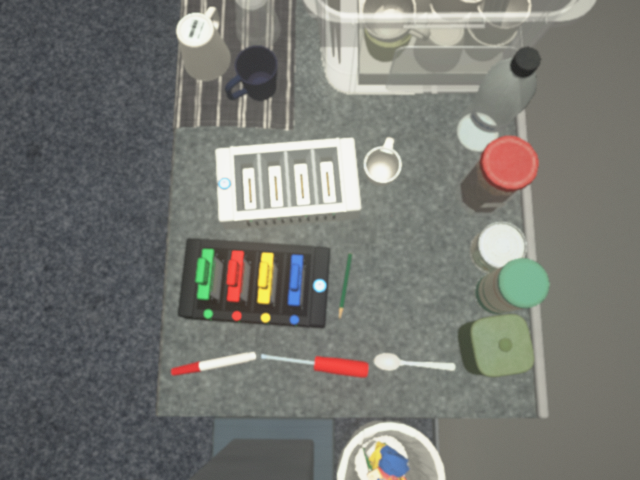

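View pics/scene0.png

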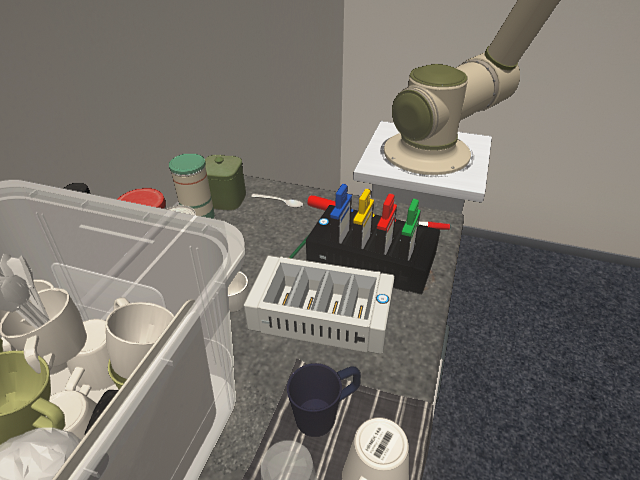

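The black dock's button is on the right at (320,285), so the bays from 1 are blue, yellow, red, green. The grey dock's button is on the left at (224,183), so its bay 1 is the leftmost, x≈249.

```bash
cat > h.py <<'E'
import numpy as np,cv2
def world(f):
    z=np.load(f);d=z['d'];v,u=np.mgrid[:480,:640];m=z['m']
    P=np.stack([(u-m[0,2])*d/m[0,0],(v-m[1,2])*d/m[1,1],d],-1)
    return z['p'],P@z['e'][:3,:3].T+z['e'][:3,3]
def onplane(z,uv,h):
    uv=np.atleast_2d(uv).astype(float);r=np.c_[uv,np.ones(len(uv))]@np.linalg.inv(z['m']).T@z['e'][:3,:3].T
    t=z['e'][:3,3];return t+r*((h-t[2])/r[:,2])[:,None]
HUE={'red':[(0,6),(174,180)],'yellow':[(20,32)],'green':[(50,75)],'blue':[(105,125)]}
def cmask(p,c):
    hsv=cv2.cvtColor(p,cv2.COLOR_RGB2HSV);k=np.zeros(p.shape[:2],bool)
    for a,b in HUE[c]:k|=(hsv[...,0]>=a)&(hsv[...,0]<=b)
    return k&(hsv[...,1]>130)&(hsv[...,2]>80)
def rect(X):
    (c,s,a)=cv2.minAreaRect((X[:,:2]*1000).astype(np.float32));return np.round(c,1),np.round(s,1),round(a,2)
E
python3 - <<'E'
from h import *
z=np.load('pics/top0.npz');p,W=world('pics/top0.npz')
v,u=np.mgrid[:480,:640]
for c in HUE:
    k=cmask(p,c)
    q=k&(v>305)&(v<328)&(u>195)&(u<310); print(c,'dot',q.sum(),onplane(z,[u[q].mean(),v[q].mean()],.062)*1000,np.median(W[q],0)*1000)
    q=k&(v>240)&(v<310)&(u>185)&(u<310); X=W[q];print('  zs',np.percentile(X[:,2],[5,50,95,99]))
    X=X[X[:,2]>np.percentile(X[:,2],97)-.006];print('  top',len(X),rect(X),X[:,2].mean())
k=(abs(W[...,2]-.062)<.006)&(v>125)&(v<228)&(u>205)&(u<370);print('new',k.sum(),rect(W[k]),np.median(W[k][:,2]))
k=(abs(W[...,2]-.062)<.006)&(v>232)&(v<332)&(u>170)&(u<335);print('old',k.sum(),rect(W[k]),np.median(W[k][:,2]))
E
```

```text
red dot 87 [[401.19222243 -11.15982482  62.        ]] [401.59541366 -10.76174184  61.89923439]
  zs [0.05854803 0.1137589  0.14809862 0.14986013]
  top 212 (array([397.8, -68.1]), array([186.3,  29.6]), 42.13) 0.15774269827705448
yellow dot 85 [[398.46361898 -55.1238777   62.        ]] [398.74521466 -54.83467908  61.33156261]
  zs [0.05360351 0.11359911 0.14798978 0.9376091 ]
  top 216 (array([399.6, -90.8]), array([156.6,  25.9]), 30.39) 0.1792595818913293
green dot 50 [[403.73477953  32.79982379  62.        ]] [403.70125924  32.72335643  61.9796025 ]
  zs [0.11072237 0.11446745 0.14820886 0.14988936]
  top 193 (array([396.8, -46. ]), array([221.5,  32.1]), 50.41) 0.16290744302751786
blue dot 64 [[395.71817128 -99.01933393  62.        ]] [395.90581237 -99.03770205  62.36781974]
  zs [0.10873929 0.11453999 0.1479387  0.14919643]
  top 213 (array([ 401.5, -115.4]), array([134.7,  19.5]), 14.33) 0.15745797958328192
new 5540 (array([621.3, -93. ]), array([125.2, 243.4]), 5.11) 0.06029502620658267
old 6126 (array([454.8, -37.1]), array([228.1, 124.4]), 86.42) 0.06051568898768772
```

```bash
python3 - <<'E'
from h import *
z=np.load('pics/top0.npz');p,W=world('pics/top0.npz')
v,u=np.mgrid[:480,:640];ok=z['d']>0.1
for c in HUE:
    q=ok&cmask(p,c)&(v>240)&(v<310)&(u>185)&(u<310)&(abs(W[...,2]-.148)<.008);n,l,st,ct=cv2.connectedComponentsWithStats(q.astype(np.uint8))
    i=1+st[1:,4].argmax();k=l==i;print(c,'top',k.sum(),rect(W[k]),rect(onplane(z,np.c_[u[k],v[k]],.148)))
hsv=cv2.cvtColor(p,cv2.COLOR_RGB2HSV)
k=ok&(abs(W[...,2]-.062)<.004)&(hsv[...,2]>150)&(v>130)&(v<228)&(u>205)&(u<370)
n,l,st,ct=cv2.connectedComponentsWithStats(k.astype(np.uint8));k=l==1+st[1:,4].argmax();print(st[1:,4])
k=cv2.morphologyEx(k.astype(np.uint8),cv2.MORPH_OPEN,np.ones((3,3)))>0
print('new',k.sum(),rect(W[k]),rect(onplane(z,np.c_[u[k],v[k]],.062)))
X=W[k];X=X[X[:,1]<X[:,1].max()]
im=cv2.resize(p[120:340,165:385],None,fx=2.7,fy=2.7,interpolation=cv2.INTER_CUBIC);cv2.imwrite('pics/crop.png',im[...,::-1])
E
```

```text
red top 225 (array([456. , -15.3]), array([12.3, 36.3]), 85.74) (array([455.1, -16.1]), array([12.6, 36.5]), 86.37)
yellow top 220 (array([452.4, -59.2]), array([12.6, 34.7]), 88.09) (array([451.8, -59.8]), array([35.1, 12.6]), 0.25)
green top 195 (array([458.6,  28.9]), array([12.4, 35.2]), 85.28) (array([457.9,  28.2]), array([11.3, 34.5]), 86.06)
blue top 221 (array([ 450. , -103.1]), array([12.3, 35.2]), 87.08) (array([ 449.2, -103.2]), array([35.1, 12.5]), 0.25)
[4665    1    1   47    1   65    1    1    3]
new 4072 (array([620.3, -85.3]), array([124.6, 227. ]), 4.81) (array([619.9, -85.4]), array([123.7, 226.3]), 4.99)
```

View pics/crop.png

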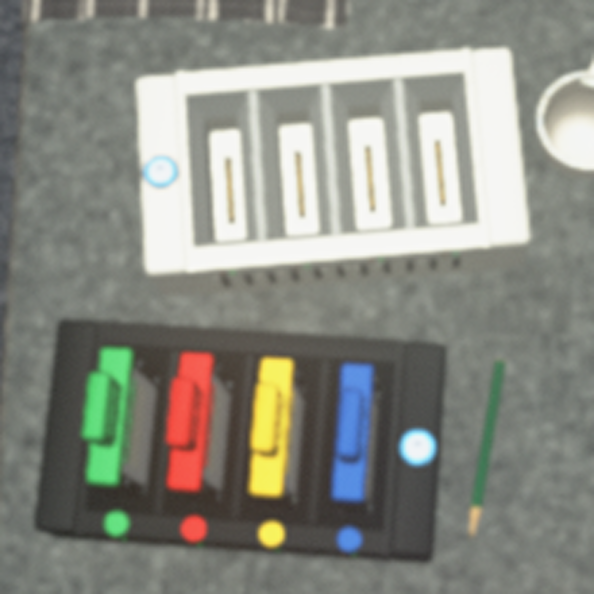

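Tab tops, dots and bay spacing agree to about 1 mm. The old dock's yaw is about -3.5° and the new one's about +4.9°, with its centre at (620,-85) mm. I'll go above green first.

```bash
python3 -m creep '[{"jaw":0.33,"travel":[305,-499,0],"roll":0.222},{"jaw":0.33,"travel":[305,-499,0],"roll":0.222},{"jaw":0.33,"travel":[305,-499,0],"roll":0.222},{"jaw":0.33,"travel":[305,-499,0],"roll":0.222},{"jaw":0.33,"travel":[305,-499,0],"roll":0.222},{"jaw":0.33,"travel":[305,-499,0],"roll":0.222},{"jaw":0.33,"travel":[305,-499,0],"roll":0.222},{"jaw":0.33,"travel":[305,-499,0],"roll":0.222},{"jaw":0.33,"travel":[305,-499,0],"roll":0.222},{"jaw":0.33,"travel":[305,-499,0],"roll":0.222},{"jaw":0.33,"travel":[305,-499,0],"roll":0.222},{"jaw":0.33,"travel":[305,-499,0],"roll":0.222}]' 40
python3 -m creep '[{"jaw":0.33,"travel":[0,0,0],"roll":0},{"jaw":0.33,"travel":[0,0,0],"roll":0},{"jaw":0.33,"travel":[0,0,0],"roll":0},{"jaw":0.33,"travel":[0,0,0],"roll":0}]'
```

```text
time_s: 1.3
position: [0.4594, 0.0265, 0.4045]
tool_rot: [[-0.998, 0.062, -0.0], [0.062, 0.998, -0.0], [0.0, -0.0, -1.0]]
ft_force: [0.4, 0.6, -0.3]
grip_width: 0.0288
gripper_force: 0.0
time_s: 1.7
position: [0.4579, 0.0302, 0.4048]
tool_rot: [[-0.998, 0.059, 0.0], [0.059, 0.998, 0.0], [0.0, 0.0, -1.0]]
ft_force: [-0.3, -0.1, -0.3]
grip_width: 0.0286
gripper_force: 0.0
```

```bash
python3 - <<'E'
from rig import *
from h import *
n='wrist';s=observe();c=camera_params(n);p,d=get_image(n);np.savez('pics/w1.npz',p=p,d=d,m=c['mtx'],e=c['extrinsics'])
cv2.imwrite('pics/w1.png',p[...,::-1]);print(s['position'],c['extrinsics'].round(3))
z=np.load('pics/w1.npz');p,W=world('pics/w1.npz');v,u=np.mgrid[:480,:640]
for c in HUE:
  for h in (.062,.148):
    q=(d>.05)&cmask(p,c)&(abs(W[...,2]-h)<.006);n,l,st,ct=cv2.connectedComponentsWithStats(q.astype(np.uint8))
    if n<2: continue
    k=l==1+st[1:,4].argmax();print(c,h,k.sum(),rect(W[k]),rect(onplane(z,np.c_[u[k],v[k]],h)))
E
```

```text
[0.45791324 0.0301536  0.40484464] [[ 0.06   0.963  0.262  0.392]
 [ 0.998 -0.058 -0.015  0.035]
 [ 0.     0.262 -0.965  0.375]
 [ 0.     0.     0.     1.   ]]
red 0.062 263 (array([402.7, -10.7]), array([12.8, 12.9]), 37.31) (array([402.7, -10.9]), array([12.8, 12.8]), 40.95)
red 0.148 1282 (array([456.6, -14. ]), array([12.7, 35.9]), 85.21) (array([455.9, -13.1]), array([13. , 36.1]), 86.41)
yellow 0.062 6 (array([405.3, -58.5]), array([4.7, 1.4]), 60.56) (array([405.1, -58.9]), array([4.2, 0.8]), 54.91)
yellow 0.148 404 (array([454. , -56.4]), array([11.2, 36.1]), 89.97) (array([453.3, -55.1]), array([36.3, 13.1]), 0.85)
green 0.062 1 (array([389.7, -98.7]), array([0., 0.]), 0.0) (array([389.8, -97.3]), array([0., 0.]), 0.0)
green 0.148 22 (array([441.9,  31.9]), array([5.8, 1.1]), 83.87) (array([441.4,  31.9]), array([5.7, 1.7]), 86.58)
blue 0.062 254 (array([397.1, -99. ]), array([13.5, 13.1]), 27.39) (array([397.3, -99.4]), array([13.4, 12.4]), 86.59)
blue 0.148 1424 (array([ 451. , -101.3]), array([12.7, 35.4]), 86.1) (array([450.5, -99.4]), array([14.9, 35.5]), 86.58)
```

View pics/w1.png

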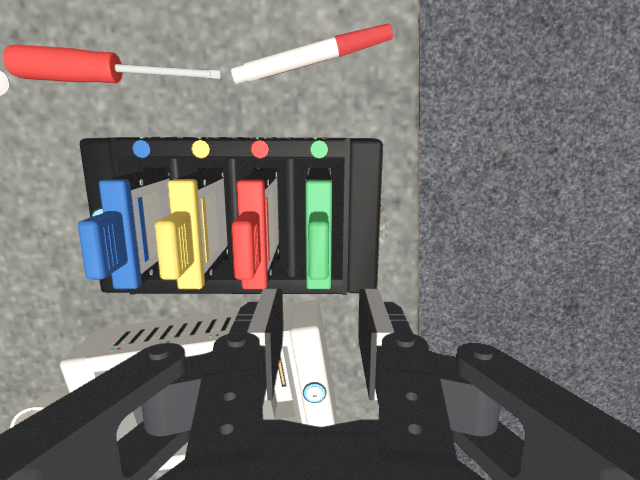

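The wrist view shows the green tab centred between the fingers (u≈319), with the neighbours clear. I'll descend and grip.

```bash
python3 -m creep '[{"jaw":0.33,"travel":[0.5,-0.5,-40],"roll":0},{"jaw":0.33,"travel":[0.5,-0.5,-80],"roll":0},{"jaw":0.33,"travel":[0.5,-0.5,-105],"roll":0},{"jaw":0.33,"travel":[0.5,-0.5,-114],"roll":0},{"jaw":0.33,"travel":[0.5,-0.5,-114],"roll":0},{"jaw":1,"travel":[0.5,-0.5,-114],"roll":0},{"jaw":1,"travel":[0.5,-0.5,-114],"roll":0},{"jaw":1,"travel":[0.5,-0.5,-114],"roll":0},{"jaw":1,"travel":[0.5,-0.5,-114],"roll":0},{"jaw":1,"travel":[0.5,-0.5,-114],"roll":0},{"jaw":1,"travel":[0.5,-0.5,-114],"roll":0}]' 60
```

```text
time_s: 2.85
position: [0.4593, 0.0286, 0.2921]
tool_rot: [[-0.998, 0.061, 0.003], [0.061, 0.998, -0.0], [-0.003, -0.0, -1.0]]
ft_force: [-1.3, 0.1, 6.9]
grip_width: 0.0109
gripper_force: 59.6
```

```bash
python3 -m creep '[{"jaw":1,"travel":[0,0,15],"roll":0},{"jaw":1,"travel":[0,0,35],"roll":0},{"jaw":1,"travel":[0,0,70],"roll":0},{"jaw":1,"travel":[0,0,110],"roll":0},{"jaw":1,"travel":[0,0,145],"roll":0},{"jaw":1,"travel":[0,0,155],"roll":0},{"jaw":1,"travel":[0,0,155],"roll":0},{"jaw":1,"travel":[0,0,155],"roll":0}]'
python3 - <<'E'
from rig import *
from h import *
n='top';c=camera_params(n);p,d=get_image(n);cv2.imwrite('pics/t2.png',p[...,::-1]);print(observe()['position'])
n='scene';c=camera_params(n);p,d=get_image(n);np.savez('pics/s2.npz',p=p,d=d,m=c['mtx'],e=c['extrinsics']);cv2.imwrite('pics/s2.png',p[...,::-1])
E
```

```text
time_s: 3.65
position: [0.4588, 0.0287, 0.4443]
tool_rot: [[-0.998, 0.061, -0.002], [0.061, 0.998, 0.0], [0.003, 0.0, -1.0]]
ft_force: [0.1, 0.3, -2.4]
grip_width: 0.0113
gripper_force: 58.7
[0.4588678  0.02862804 0.44407534]
```

View pics/s2.png

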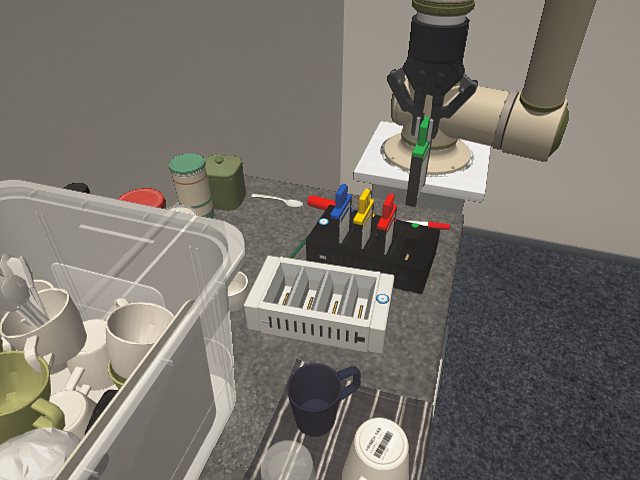

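Green is held upright and clear of the black dock (scene view: drive at about (420,160)). I'll carry it over grey bay 4.

```bash
python3 -m creep '[{"jaw":1,"travel":[30,-32,0],"roll":0.03},{"jaw":1,"travel":[60,-65,0],"roll":0.06},{"jaw":1,"travel":[90,-97,0],"roll":0.1},{"jaw":1,"travel":[120,-130,0],"roll":0.147},{"jaw":1,"travel":[150,-162,0],"roll":0.147},{"jaw":1,"travel":[167,-180,0],"roll":0.147},{"jaw":1,"travel":[167,-180,-20],"roll":0.147},{"jaw":1,"travel":[167,-180,-50],"roll":0.147},{"jaw":1,"travel":[167,-180,-70],"roll":0.147},{"jaw":1,"travel":[167,-180,-70],"roll":0.147},{"jaw":1,"travel":[167,-180,-70],"roll":0.147}]'
python3 - <<'E'
from rig import *
from h import *
for n in('top','scene','wrist'):
    c=camera_params(n);p,d=get_image(n);np.savez(f'pics/{n}3.npz',p=p,d=d,m=c['mtx'],e=c['extrinsics']);cv2.imwrite(f'pics/{n}3.png',p[...,::-1])
print(observe()['position'])
E
```

```text
time_s: 4.85
position: [0.6262, -0.1515, 0.3754]
tool_rot: [[-0.996, -0.086, -0.001], [-0.086, 0.996, 0.0], [0.001, 0.001, -1.0]]
ft_force: [1.1, 0.7, -1.5]
grip_width: 0.011
gripper_force: 58.7
[ 0.62603963 -0.15133788  0.37697589]
```

View pics/scene3.png

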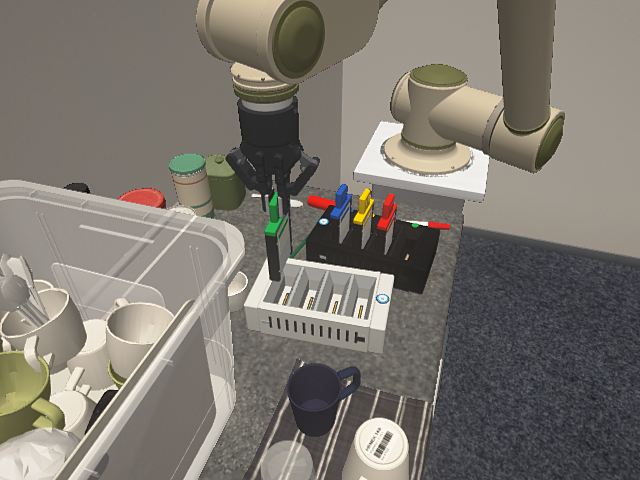

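View pics/wrist3.png

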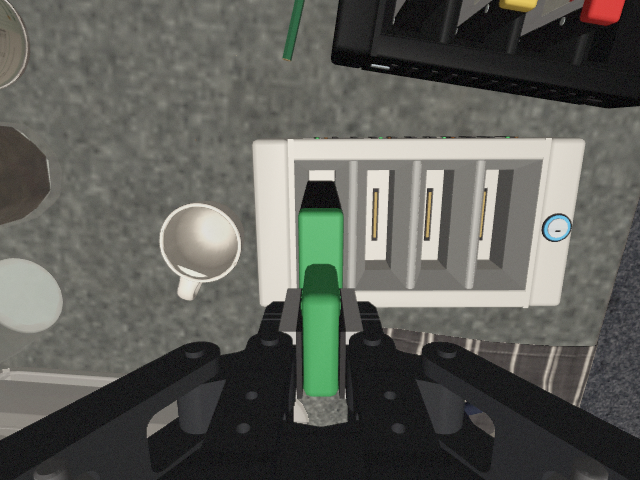

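Green hangs over the leftmost bay in the wrist view (drive at (320,240)), and all the dock's corners are visible. I'll refine the dock pose from this picture.

```bash
python3 - <<'E'
from h import *
z=np.load('pics/wrist3.npz');p,W=world('pics/wrist3.npz');v,u=np.mgrid[:480,:640];d=z['d']
hsv=cv2.cvtColor(p,cv2.COLOR_RGB2HSV)
k=(d>.05)&(abs(W[...,2]-.062)<.004)&(hsv[...,2]>140)&(hsv[...,1]<60)
n,l,st,ct=cv2.connectedComponentsWithStats(k.astype(np.uint8));print(st[1:,4][st[1:,4]>100])
k=l==1+st[1:,4].argmax();k=cv2.morphologyEx(k.astype(np.uint8),cv2.MORPH_OPEN,np.ones((3,3)))>0
for X in(W[k],onplane(z,np.c_[u[k],v[k]],.062)):
    c,s,a=rect(X);t=np.radians(a if a<45 else a-90);print(c,s,np.degrees(t),np.median(X[:,2]))
    for y in(66,22,-22,-66):print(np.round(c+y*np.array([-np.sin(t),np.cos(t)]),1))
q=(d>.05)&cmask(p,'green');print('green z',np.percentile(W[q][:,2],[5,50,95]))
for lo in np.arange(.19,.25,.006):
    m=q&(abs(W[...,2]-lo-.003)<.003);print(round(lo,3),m.sum(),rect(W[m]) if m.sum()>20 else '')
E
```

```text
[23425   266   443]
[622.  -83.9] [123.9 227.7] 4.96 0.06245772765857302
[616.3 -18.1]
[620.1 -62. ]
[ 623.9 -105.8]
[ 627.7 -149.7]
[622.2 -84.3] [123.8 225.7] 5.15 0.062
[616.3 -18.6]
[620.2 -62.4]
[ 624.2 -106.2]
[ 628.1 -150. ]
green z [0.00730586 0.23214759 0.23368864]
0.19 0 
0.196 403 (array([ 604.3, -152.5]), array([30.1, 16.3]), 4.31)
0.202 33 (array([ 609.3, -152.1]), array([ 2.8, 11.5]), 4.65)
0.208 9 
0.214 11 
0.22 9 
0.226 361 (array([ 625.7, -150.4]), array([35.7, 12.5]), 6.18)
0.232 1152 (array([ 625.5, -150.6]), array([35.2, 10.9]), 4.39)
0.238 0 
0.244 0
```

```bash
python3 -m creep '[{"jaw":1,"travel":[1.4,0.7,-20],"roll":0},{"jaw":1,"travel":[1.4,0.7,-40],"roll":0},{"jaw":1,"travel":[1.4,0.7,-52],"roll":0},{"jaw":1,"travel":[1.4,0.7,-60],"roll":0},{"jaw":1,"travel":[1.4,0.7,-66],"roll":0},{"jaw":1,"travel":[1.4,0.7,-66],"roll":0}]'
python3 -m creep '[{"jaw":1,"travel":[0,0,-5],"roll":0},{"jaw":1,"travel":[0,0,-10],"roll":0},{"jaw":1,"travel":[0,0,-13],"roll":0},{"jaw":1,"travel":[0,0,-15],"roll":0},{"jaw":1,"travel":[0,0,-15],"roll":0}]'
```

```text
time_s: 5.6
position: [0.6274, -0.1507, 0.3095]
tool_rot: [[-0.996, -0.086, -0.0], [-0.086, 0.996, 0.0], [0.0, 0.0, -1.0]]
ft_force: [-0.3, 0.1, -1.9]
grip_width: 0.011
gripper_force: 58.9
time_s: 6.1
position: [0.6273, -0.1507, 0.2944]
tool_rot: [[-0.996, -0.086, -0.0], [-0.086, 0.996, 0.0], [0.0, 0.0, -1.0]]
ft_force: [-0.2, 0.1, -1.1]
grip_width: 0.0113
gripper_force: 58.9
```

No side forces in the throat. I'll seat it gently.

```bash
python3 -m creep '[{"jaw":1,"travel":[0,0,-1],"roll":0},{"jaw":1,"travel":[0,0,-2],"roll":0},{"jaw":1,"travel":[0,0,-2.5],"roll":0},{"jaw":1,"travel":[0,0,-2.5],"roll":0},{"jaw":1,"travel":[0,0,-2.5],"roll":0}]'
```

```text
time_s: 6.6
position: [0.6274, -0.1507, 0.2923]
tool_rot: [[-0.996, -0.086, 0.0], [-0.086, 0.996, -0.0], [-0.0, -0.0, -1.0]]
ft_force: [-0.8, 0.2, -1.7]
grip_width: 0.0108
gripper_force: 59.0
```

```bash
python3 -m creep '[{"jaw":1,"travel":[0,0,-0.8],"roll":0},{"jaw":1,"travel":[0,0,-0.8],"roll":0},{"jaw":1,"travel":[0,0,-0.8],"roll":0}]';  python3 -m creep '[{"jaw":1,"travel":[0,0,-0.8],"roll":0},{"jaw":1,"travel":[0,0,-0.8],"roll":0},{"jaw":1,"travel":[0,0,-0.8],"roll":0}]'
```

```text
time_s: 6.9
position: [0.6274, -0.1507, 0.2922]
tool_rot: [[-0.996, -0.086, 0.001], [-0.086, 0.996, -0.001], [-0.001, -0.001, -1.0]]
ft_force: [-2.4, 0.7, 5.8]
grip_width: 0.011
gripper_force: 60.0
time_s: 7.2
position: [0.6273, -0.1507, 0.2922]
tool_rot: [[-0.996, -0.086, 0.002], [-0.086, 0.996, -0.001], [-0.002, -0.001, -1.0]]
ft_force: [-4.0, 0.1, 10.9]
grip_width: 0.0115
gripper_force: 60.7
```

Contact at z=0.292, the same height as in the old dock, so green is seated. I'll release, retreat and go to red.

```bash
python3 -m creep '[{"jaw":0.33,"travel":[0,0,1],"roll":0},{"jaw":0.33,"travel":[0,0,1],"roll":0},{"jaw":0.33,"travel":[0,0,1],"roll":0},{"jaw":0.33,"travel":[0,0,1],"roll":0},{"jaw":0.33,"travel":[0,0,15],"roll":0},{"jaw":0.33,"travel":[0,0,40],"roll":0},{"jaw":0.33,"travel":[0,0,85],"roll":0},{"jaw":0.33,"travel":[0,0,85],"roll":0},{"jaw":0.33,"travel":[0,0,85],"roll":0}]'
python3 -m creep '[{"jaw":0.33,"travel":[-171,135.5,0],"roll":-0.147},{"jaw":0.33,"travel":[-171,135.5,0],"roll":-0.147},{"jaw":0.33,"travel":[-171,135.5,0],"roll":-0.147},{"jaw":0.33,"travel":[-171,135.5,0],"roll":-0.147},{"jaw":0.33,"travel":[-171,135.5,0],"roll":-0.147},{"jaw":0.33,"travel":[-171,135.5,0],"roll":-0.147},{"jaw":0.33,"travel":[-171,135.5,0],"roll":-0.147},{"jaw":0.33,"travel":[-171,135.5,0],"roll":-0.147}]'
python3 - <<'E'
from rig import *
from h import *
for n in('top','wrist'):
    c=camera_params(n);p,d=get_image(n);np.savez(f'pics/{n}4.npz',p=p,d=d,m=c['mtx'],e=c['extrinsics']);cv2.imwrite(f'pics/{n}4.png',p[...,::-1])
    z=np.load(f'pics/{n}4.npz');p,W=world(f'pics/{n}4.npz');v,u=np.mgrid[:480,:640]
    for c in HUE:
      h=.148
      q=(d>.05)&cmask(p,c)&(abs(W[...,2]-h)<.006);_,l,st,ct=cv2.connectedComponentsWithStats(q.astype(np.uint8))
      if len(st)<2: continue
      k=l==1+st[1:,4].argmax();print(n,c,k.sum(),rect(W[k]),np.median(W[k][:,2]))
print(observe()['position'])
E
```

```text
time_s: 8.1
position: [0.6273, -0.1506, 0.3763]
tool_rot: [[-0.996, -0.086, 0.002], [-0.086, 0.996, -0.001], [-0.002, -0.001, -1.0]]
ft_force: [-0.1, 0.0, -0.4]
grip_width: 0.0289
gripper_force: 0.0
time_s: 8.9
position: [0.4573, -0.0159, 0.3751]
tool_rot: [[-0.998, 0.061, -0.001], [0.061, 0.998, 0.0], [0.001, 0.0, -1.0]]
ft_force: [0.3, -0.5, 0.2]
grip_width: 0.0289
gripper_force: 0.0
top red 7 (array([ 586.2, -381.1]), array([9.1, 0.6]), 50.06) 0.15243499390846904
top yellow 158 (array([449.6, -58.7]), array([12.2, 27.9]), 85.33) 0.14643278628622153
top green 92 (array([ 627.4, -150.9]), array([31.9,  7.8]), 9.69) 0.14660643994617262
top blue 214 (array([ 450. , -103.1]), array([12. , 35.1]), 86.65) 0.14612706866961395
wrist red 1567 (array([456.4, -14. ]), array([12.5, 35.4]), 86.08) 0.14830716959341667
wrist yellow 596 (array([453.5, -57.8]), array([12.7, 35.1]), 86.45) 0.14708781267355797
wrist blue 1749 (array([ 451. , -101.3]), array([12.5, 35.6]), 85.88) 0.14818610794986772
[ 0.45714526 -0.01585659  0.37511617]
```

```bash
python3 -m creep '[{"jaw":0.33,"travel":[0,0.5,-40],"roll":0},{"jaw":0.33,"travel":[0,0.5,-70],"roll":0},{"jaw":0.33,"travel":[0,0.5,-83],"roll":0},{"jaw":0.33,"travel":[0,0.5,-83],"roll":0},{"jaw":1,"travel":[0,0.5,-83],"roll":0},{"jaw":1,"travel":[0,0.5,-83],"roll":0},{"jaw":1,"travel":[0,0.5,-83],"roll":0},{"jaw":1,"travel":[0,0.5,-83],"roll":0},{"jaw":1,"travel":[0,0.5,-83],"roll":0}]'
python3 -m creep '[{"jaw":1,"travel":[0,0,15],"roll":0},{"jaw":1,"travel":[0,0,35],"roll":0},{"jaw":1,"travel":[0,0,70],"roll":0},{"jaw":1,"travel":[0,0,110],"roll":0},{"jaw":1,"travel":[0,0,150],"roll":0},{"jaw":1,"travel":[0,0,155],"roll":0},{"jaw":1,"travel":[0,0,155],"roll":0}]'
```

```text
time_s: 9.9
position: [0.4565, -0.0147, 0.2932]
tool_rot: [[-0.998, 0.061, 0.001], [0.061, 0.998, -0.0], [-0.001, -0.0, -1.0]]
ft_force: [-0.4, 0.1, 3.9]
grip_width: 0.0109
gripper_force: 59.4
time_s: 10.6
position: [0.4561, -0.0146, 0.448]
tool_rot: [[-0.998, 0.061, 0.001], [0.061, 0.998, -0.0], [-0.001, -0.0, -1.0]]
ft_force: [0.0, 0.8, -0.8]
grip_width: 0.0113
gripper_force: 58.9
```

```bash
python3 -m creep '[{"jaw":1,"travel":[40,-22,0],"roll":0.04},{"jaw":1,"travel":[80,-44,0],"roll":0.09},{"jaw":1,"travel":[120,-66,0],"roll":0.147},{"jaw":1,"travel":[155,-85,0],"roll":0.147},{"jaw":1,"travel":[167.5,-92.3,0],"roll":0.147},{"jaw":1,"travel":[167.5,-92.3,0],"roll":0.147},{"jaw":1,"travel":[167.5,-92.3,-40],"roll":0.147},{"jaw":1,"travel":[167.5,-92.3,-75],"roll":0.147},{"jaw":1,"travel":[167.5,-92.3,-90],"roll":0.147},{"jaw":1,"travel":[167.5,-92.3,-90],"roll":0.147}]'
```

```text
time_s: 11.6
position: [0.6229, -0.1063, 0.3542]
tool_rot: [[-0.996, -0.086, -0.007], [-0.086, 0.996, 0.003], [0.007, 0.003, -1.0]]
ft_force: [-0.7, 0.1, -1.9]
grip_width: 0.011
gripper_force: 58.7
```

```bash
python3 -m creep '[{"jaw":1,"travel":[0.3,-0.3,-15],"roll":0},{"jaw":1,"travel":[0.3,-0.3,-27],"roll":0},{"jaw":1,"travel":[0.3,-0.3,-37],"roll":0},{"jaw":1,"travel":[0.3,-0.3,-45],"roll":0},{"jaw":1,"travel":[0.3,-0.3,-45],"roll":0}]'
python3 -m creep '[{"jaw":1,"travel":[0,0,-5],"roll":0},{"jaw":1,"travel":[0,0,-9],"roll":0},{"jaw":1,"travel":[0,0,-12],"roll":0},{"jaw":1,"travel":[0,0,-13],"roll":0},{"jaw":1,"travel":[0,0,-13],"roll":0}]'
```

```text
time_s: 12.1
position: [0.624, -0.1072, 0.3115]
tool_rot: [[-0.996, -0.086, -0.002], [-0.086, 0.996, 0.001], [0.002, 0.001, -1.0]]
ft_force: [-0.3, 1.0, -2.6]
grip_width: 0.0112
gripper_force: 58.8
time_s: 12.6
position: [0.6242, -0.1073, 0.2995]
tool_rot: [[-0.996, -0.086, -0.0], [-0.086, 0.996, 0.0], [0.0, 0.0, -1.0]]
ft_force: [0.3, -0.5, -1.2]
grip_width: 0.0109
gripper_force: 58.8
```

```bash
python3 -m creep '[{"jaw":1,"travel":[0,0,-2.5],"roll":0},{"jaw":1,"travel":[0,0,-4.5],"roll":0},{"jaw":1,"travel":[0,0,-6],"roll":0},{"jaw":1,"travel":[0,0,-7],"roll":0},{"jaw":1,"travel":[0,0,-7],"roll":0},{"jaw":1,"travel":[0,0,-7],"roll":0}]'
```

```text
time_s: 13.2
position: [0.6242, -0.1073, 0.2933]
tool_rot: [[-0.996, -0.086, 0.001], [-0.086, 0.996, -0.0], [-0.001, -0.0, -1.0]]
ft_force: [-1.7, 0.9, 4.5]
grip_width: 0.0107
gripper_force: 59.8
```

Red is seated. Next is yellow.

```bash
python3 -m creep '[{"jaw":0.33,"travel":[0,0,0.5],"roll":0},{"jaw":0.33,"travel":[0,0,0.5],"roll":0},{"jaw":0.33,"travel":[0,0,0.5],"roll":0},{"jaw":0.33,"travel":[0,0,0.5],"roll":0},{"jaw":0.33,"travel":[0,0,15],"roll":0},{"jaw":0.33,"travel":[0,0,40],"roll":0},{"jaw":0.33,"travel":[0,0,83],"roll":0},{"jaw":0.33,"travel":[0,0,83],"roll":0},{"jaw":0.33,"travel":[0,0,83],"roll":0}]'
python3 -m creep '[{"jaw":0.33,"travel":[-170.5,48.3,0],"roll":-0.147},{"jaw":0.33,"travel":[-170.5,48.3,0],"roll":-0.147},{"jaw":0.33,"travel":[-170.5,48.3,0],"roll":-0.147},{"jaw":0.33,"travel":[-170.5,48.3,0],"roll":-0.147},{"jaw":0.33,"travel":[-170.5,48.3,0],"roll":-0.147},{"jaw":0.33,"travel":[-170.5,48.3,0],"roll":-0.147},{"jaw":0.33,"travel":[-170.5,48.3,0],"roll":-0.147},{"jaw":0.33,"travel":[-170.5,48.3,0],"roll":-0.147}]'
python3 -m creep '[{"jaw":0.33,"travel":[0,0,-40],"roll":0},{"jaw":0.33,"travel":[0,0,-70],"roll":0},{"jaw":0.33,"travel":[0,0,-83],"roll":0},{"jaw":0.33,"travel":[0,0,-83],"roll":0},{"jaw":1,"travel":[0,0,-83],"roll":0},{"jaw":1,"travel":[0,0,-83],"roll":0},{"jaw":1,"travel":[0,0,-83],"roll":0},{"jaw":1,"travel":[0,0,-83],"roll":0},{"jaw":1,"travel":[0,0,-83],"roll":0}]'
```

```text
time_s: 14.1
position: [0.6241, -0.1072, 0.3763]
tool_rot: [[-0.996, -0.086, 0.002], [-0.086, 0.996, -0.001], [-0.002, -0.001, -1.0]]
ft_force: [-0.0, -0.3, 0.6]
grip_width: 0.0286
gripper_force: 0.0
time_s: 14.9
position: [0.4545, -0.0593, 0.3751]
tool_rot: [[-0.998, 0.061, -0.001], [0.061, 0.998, 0.0], [0.001, 0.0, -1.0]]
ft_force: [0.3, -0.7, -0.1]
grip_width: 0.0284
gripper_force: 0.0
time_s: 15.8
position: [0.4538, -0.059, 0.2932]
tool_rot: [[-0.998, 0.061, 0.001], [0.061, 0.998, -0.0], [-0.001, -0.0, -1.0]]
ft_force: [-0.7, 0.5, 2.8]
grip_width: 0.0109
gripper_force: 59.3
```

```bash
python3 -m creep '[{"jaw":1,"travel":[0,0,15],"roll":0},{"jaw":1,"travel":[0,0,35],"roll":0},{"jaw":1,"travel":[0,0,70],"roll":0},{"jaw":1,"travel":[0,0,110],"roll":0},{"jaw":1,"travel":[0,0,150],"roll":0},{"jaw":1,"travel":[0,0,155],"roll":0},{"jaw":1,"travel":[0,0,155],"roll":0}]'
python3 -m creep '[{"jaw":1,"travel":[40,-1,0],"roll":0.04},{"jaw":1,"travel":[80,-2,0],"roll":0.09},{"jaw":1,"travel":[120,-3,0],"roll":0.147},{"jaw":1,"travel":[155,-4,0],"roll":0.147},{"jaw":1,"travel":[166.7,-4.5,0],"roll":0.147},{"jaw":1,"travel":[166.7,-4.5,0],"roll":0.147},{"jaw":1,"travel":[166.7,-4.5,-40],"roll":0.147},{"jaw":1,"travel":[166.7,-4.5,-75],"roll":0.147},{"jaw":1,"travel":[166.7,-4.5,-90],"roll":0.147},{"jaw":1,"travel":[166.7,-4.5,-90],"roll":0.147},{"jaw":1,"travel":[166.7,-4.5,-90],"roll":0.147}]'
```

```text
time_s: 16.5
position: [0.4534, -0.0588, 0.448]
tool_rot: [[-0.998, 0.061, 0.001], [0.061, 0.998, -0.001], [-0.001, -0.001, -1.0]]
ft_force: [-0.5, -0.5, -2.1]
grip_width: 0.0111
gripper_force: 58.9
time_s: 17.6
position: [0.62, -0.0635, 0.3579]
tool_rot: [[-0.996, -0.086, -0.0], [-0.086, 0.996, 0.0], [0.0, 0.0, -1.0]]
ft_force: [-0.1, -0.3, -0.6]
grip_width: 0.011
gripper_force: 58.7
```

```bash
python3 -m creep '[{"jaw":1,"travel":[0.3,0,-18],"roll":0},{"jaw":1,"travel":[0.3,0,-30],"roll":0},{"jaw":1,"travel":[0.3,0,-40],"roll":0},{"jaw":1,"travel":[0.3,0,-47],"roll":0},{"jaw":1,"travel":[0.3,0,-47],"roll":0}]'
python3 -m creep '[{"jaw":1,"travel":[0,0,-5],"roll":0},{"jaw":1,"travel":[0,0,-9],"roll":0},{"jaw":1,"travel":[0,0,-12],"roll":0},{"jaw":1,"travel":[0,0,-13],"roll":0},{"jaw":1,"travel":[0,0,-13],"roll":0}]'
```

```text
time_s: 18.1
position: [0.6206, -0.0635, 0.3099]
tool_rot: [[-0.996, -0.086, -0.001], [-0.086, 0.996, 0.0], [0.001, 0.001, -1.0]]
ft_force: [0.1, 0.4, -2.1]
grip_width: 0.0114
gripper_force: 58.8
time_s: 18.6
position: [0.6207, -0.0635, 0.2975]
tool_rot: [[-0.996, -0.086, -0.0], [-0.086, 0.996, 0.0], [0.0, 0.0, -1.0]]
ft_force: [-0.4, -1.4, -1.2]
grip_width: 0.0111
gripper_force: 58.8
```

```bash
python3 -m creep '[{"jaw":1,"travel":[0,0,-2],"roll":0},{"jaw":1,"travel":[0,0,-3.5],"roll":0},{"jaw":1,"travel":[0,0,-4.5],"roll":0},{"jaw":1,"travel":[0,0,-5],"roll":0},{"jaw":1,"travel":[0,0,-5],"roll":0},{"jaw":1,"travel":[0,0,-5],"roll":0}]'
```

```text
time_s: 19.2
position: [0.6207, -0.0635, 0.2932]
tool_rot: [[-0.996, -0.086, 0.001], [-0.086, 0.996, -0.0], [-0.001, -0.0, -1.0]]
ft_force: [-2.7, 0.7, 5.1]
grip_width: 0.011
gripper_force: 59.8
```

Yellow is seated. Blue is next.

```bash
python3 -m creep '[{"jaw":0.33,"travel":[0,0,0.5],"roll":0},{"jaw":0.33,"travel":[0,0,0.5],"roll":0},{"jaw":0.33,"travel":[0,0,0.5],"roll":0},{"jaw":0.33,"travel":[0,0,0.5],"roll":0},{"jaw":0.33,"travel":[0,0,15],"roll":0},{"jaw":0.33,"travel":[0,0,40],"roll":0},{"jaw":0.33,"travel":[0,0,83],"roll":0},{"jaw":0.33,"travel":[0,0,83],"roll":0},{"jaw":0.33,"travel":[0,0,83],"roll":0}]'
python3 -m creep '[{"jaw":0.33,"travel":[-169.7,-39.4,0],"roll":-0.147},{"jaw":0.33,"travel":[-169.7,-39.4,0],"roll":-0.147},{"jaw":0.33,"travel":[-169.7,-39.4,0],"roll":-0.147},{"jaw":0.33,"travel":[-169.7,-39.4,0],"roll":-0.147},{"jaw":0.33,"travel":[-169.7,-39.4,0],"roll":-0.147},{"jaw":0.33,"travel":[-169.7,-39.4,0],"roll":-0.147},{"jaw":0.33,"travel":[-169.7,-39.4,0],"roll":-0.147},{"jaw":0.33,"travel":[-169.7,-39.4,0],"roll":-0.147}]'
python3 -m creep '[{"jaw":0.33,"travel":[0,0,-40],"roll":0},{"jaw":0.33,"travel":[0,0,-70],"roll":0},{"jaw":0.33,"travel":[0,0,-83],"roll":0},{"jaw":0.33,"travel":[0,0,-83],"roll":0},{"jaw":1,"travel":[0,0,-83],"roll":0},{"jaw":1,"travel":[0,0,-83],"roll":0},{"jaw":1,"travel":[0,0,-83],"roll":0},{"jaw":1,"travel":[0,0,-83],"roll":0},{"jaw":1,"travel":[0,0,-83],"roll":0}]'
```

```text
time_s: 20.1
position: [0.6205, -0.0634, 0.3762]
tool_rot: [[-0.996, -0.086, 0.002], [-0.086, 0.996, -0.0], [-0.001, -0.001, -1.0]]
ft_force: [1.5, 0.4, -0.3]
grip_width: 0.0289
gripper_force: 0.0
time_s: 20.9
position: [0.4517, -0.1027, 0.3751]
tool_rot: [[-0.998, 0.06, -0.001], [0.06, 0.998, 0.0], [0.001, 0.0, -1.0]]
ft_force: [-0.2, -0.1, -0.5]
grip_width: 0.0286
gripper_force: 0.0
time_s: 21.8
position: [0.4511, -0.1029, 0.2932]
tool_rot: [[-0.998, 0.061, 0.001], [0.061, 0.998, -0.001], [-0.001, -0.0, -1.0]]
ft_force: [0.3, -0.1, 3.9]
grip_width: 0.0109
gripper_force: 59.7
```

```bash
python3 -m creep '[{"jaw":1,"travel":[0,0,15],"roll":0},{"jaw":1,"travel":[0,0,35],"roll":0},{"jaw":1,"travel":[0,0,70],"roll":0},{"jaw":1,"travel":[0,0,110],"roll":0},{"jaw":1,"travel":[0,0,150],"roll":0},{"jaw":1,"travel":[0,0,155],"roll":0},{"jaw":1,"travel":[0,0,155],"roll":0}]'
python3 -m creep '[{"jaw":1,"travel":[40,20,0],"roll":0.04},{"jaw":1,"travel":[80,40,0],"roll":0.09},{"jaw":1,"travel":[120,60,0],"roll":0.147},{"jaw":1,"travel":[155,77,0],"roll":0.147},{"jaw":1,"travel":[166.3,83.1,0],"roll":0.147},{"jaw":1,"travel":[166.3,83.1,0],"roll":0.147},{"jaw":1,"travel":[166.3,83.1,-40],"roll":0.147},{"jaw":1,"travel":[166.3,83.1,-75],"roll":0.147},{"jaw":1,"travel":[166.3,83.1,-90],"roll":0.147},{"jaw":1,"travel":[166.3,83.1,-90],"roll":0.147},{"jaw":1,"travel":[166.3,83.1,-90],"roll":0.147}]'
```

```text
time_s: 22.5
position: [0.4507, -0.1028, 0.448]
tool_rot: [[-0.998, 0.061, 0.001], [0.061, 0.998, -0.001], [-0.001, -0.001, -1.0]]
ft_force: [-0.1, 0.2, -2.1]
grip_width: 0.0112
gripper_force: 58.9
time_s: 23.6
position: [0.6169, -0.0202, 0.3579]
tool_rot: [[-0.996, -0.086, -0.0], [-0.086, 0.996, -0.0], [0.0, -0.0, -1.0]]
ft_force: [-0.5, -0.4, -1.0]
grip_width: 0.0107
gripper_force: 58.9
```

```bash
python3 -m creep '[{"jaw":1,"travel":[0,0.3,-18],"roll":0},{"jaw":1,"travel":[0,0.3,-30],"roll":0},{"jaw":1,"travel":[0,0.3,-40],"roll":0},{"jaw":1,"travel":[0,0.3,-47],"roll":0},{"jaw":1,"travel":[0,0.3,-47],"roll":0}]'
python3 -m creep '[{"jaw":1,"travel":[0,0,-5],"roll":0},{"jaw":1,"travel":[0,0,-9],"roll":0},{"jaw":1,"travel":[0,0,-12],"roll":0},{"jaw":1,"travel":[0,0,-13],"roll":0},{"jaw":1,"travel":[0,0,-13],"roll":0}]'
```

```text
time_s: 24.1
position: [0.6172, -0.0195, 0.3099]
tool_rot: [[-0.996, -0.086, -0.001], [-0.086, 0.996, 0.0], [0.001, 0.0, -1.0]]
ft_force: [-0.1, -0.3, -1.1]
grip_width: 0.0115
gripper_force: 59.0
time_s: 24.6
position: [0.6173, -0.0195, 0.2976]
tool_rot: [[-0.996, -0.086, -0.0], [-0.086, 0.996, -0.0], [0.0, 0.0, -1.0]]
ft_force: [-0.1, -0.8, -2.7]
grip_width: 0.0111
gripper_force: 59.0
```

```bash
python3 -m creep '[{"jaw":1,"travel":[0,0,-2],"roll":0},{"jaw":1,"travel":[0,0,-3.5],"roll":0},{"jaw":1,"travel":[0,0,-4.5],"roll":0},{"jaw":1,"travel":[0,0,-5],"roll":0},{"jaw":1,"travel":[0,0,-5],"roll":0},{"jaw":1,"travel":[0,0,-5],"roll":0}]'
```

```text
time_s: 25.2
position: [0.6173, -0.0195, 0.2933]
tool_rot: [[-0.996, -0.086, 0.001], [-0.086, 0.996, -0.0], [-0.001, -0.0, -1.0]]
ft_force: [-1.7, -0.1, 5.3]
grip_width: 0.0111
gripper_force: 60.0
```

Blue is seated. I'll release, retreat up and back, and check.

```bash
python3 -m creep '[{"jaw":0.33,"travel":[0,0,0.5],"roll":0},{"jaw":0.33,"travel":[0,0,0.5],"roll":0},{"jaw":0.33,"travel":[0,0,0.5],"roll":0},{"jaw":0.33,"travel":[0,0,0.5],"roll":0},{"jaw":0.33,"travel":[0,0,15],"roll":0},{"jaw":0.33,"travel":[0,0,40],"roll":0},{"jaw":0.33,"travel":[0,0,85],"roll":0},{"jaw":0.33,"travel":[0,0,130],"roll":0},{"jaw":0.33,"travel":[-40,0,150],"roll":0},{"jaw":0.33,"travel":[-90,0,150],"roll":0},{"jaw":0.33,"travel":[-140,0,150],"roll":0},{"jaw":0.33,"travel":[-190,0,150],"roll":0}]'
python3 -m creep '[{"jaw":0.33,"travel":[-40,40,0],"roll":0},{"jaw":0.33,"travel":[-70,80,0],"roll":0},{"jaw":0.33,"travel":[-70,120,0],"roll":0},{"jaw":0.33,"travel":[-70,160,0],"roll":0},{"jaw":0.33,"travel":[-70,160,0],"roll":0},{"jaw":0.33,"travel":[-70,160,0],"roll":0}]'
python3 - <<'E'
from rig import *
from h import *
for n in('top','scene'):
    c=camera_params(n);p,d=get_image(n);np.savez(f'pics/{n}5.npz',p=p,d=d,m=c['mtx'],e=c['extrinsics']);cv2.imwrite(f'pics/{n}5.png',p[...,::-1])
    p,W=world(f'pics/{n}5.npz')
    for c in HUE:
      q=(d>.05)&cmask(p,c)&(abs(W[...,2]-.148)<.008)&(W[...,1]>-.25)&(W[...,0]>.55);_,l,st,ct=cv2.connectedComponentsWithStats(q.astype(np.uint8))
      if len(st)<2: continue
      k=l==1+st[1:,4].argmax();print(n,c,k.sum(),rect(W[k]),np.median(W[k][:,2]))
E
```

```text
time_s: 26.4
position: [0.4252, -0.0192, 0.4425]
tool_rot: [[-0.996, -0.086, 0.0], [-0.086, 0.996, -0.0], [-0.0, -0.0, -1.0]]
ft_force: [1.0, -0.2, 0.4]
grip_width: 0.0284
gripper_force: 0.0
time_s: 27.0
position: [0.3571, 0.141, 0.4426]
tool_rot: [[-0.996, -0.088, 0.0], [-0.088, 0.996, -0.0], [-0.0, -0.0, -1.0]]
ft_force: [-0.6, 0.3, 0.8]
grip_width: 0.0287
gripper_force: 0.0
top red 196 (array([ 622.7, -107.7]), array([35.1, 12.4]), 5.54) 0.1461369841517945
top yellow 200 (array([619., -64.]), array([34.3, 12.6]), 5.59) 0.14613597097345032
top blue 155 (array([615.8, -20.2]), array([35.9, 10.5]), 2.52) 0.1466267911567941
scene red 160 (array([ 624.1, -107.8]), array([36.7, 12.4]), 4.54) 0.14812103568400448
scene yellow 159 (array([620.4, -63.7]), array([38.7, 12.2]), 6.12) 0.14806123389339754
scene green 136 (array([ 628. , -150.9]), array([36.5, 12.6]), 3.7) 0.1481758629575603
scene blue 160 (array([617. , -20.2]), array([37.5, 12. ]), 5.19) 0.14813766996485517
```

View pics/top5.png

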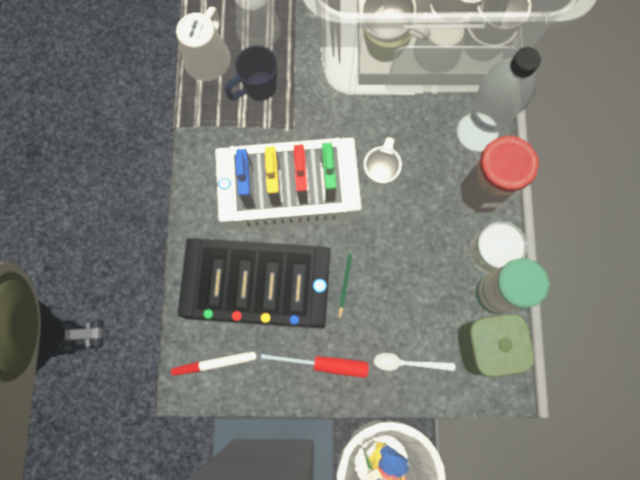

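View pics/scene5.png

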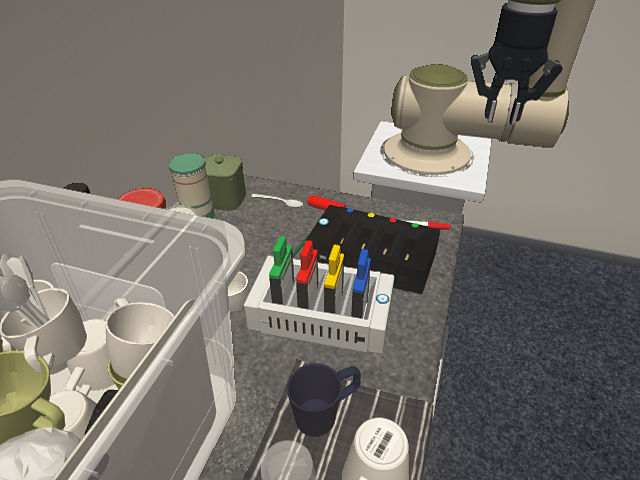

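All four drives are in the grey dock with tab tops at 148 mm, so they are fully seated. From the button the order is blue, yellow, red, green, matching the old dock, and the robot is clear.

```bash
python3 -c "from rig import *;print(close_job())"
```

```text
the job is handed in; nothing more can be done
None
```

All four drives are fully seated, upright and released in the new grey dock in their original order (bay 1 blue, 2 yellow, 3 red, 4 green), and the job was handed in at about 27 s; the judge's result was not shown.

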